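# Set the stock tags to match the bins

## Task

On the tag board, push the hinged tags over with a fingertip so that the tag in front of every full bin shows its green face upwards and the tag in front of a bin that is not full shows its red face, each tag lying fully over against its ledge. Push the tags gently and do not pinch them; leave the bins and all the loose tools and parts where they stand, pick nothing up, and finish clear of everything.

Things in the scene. Friction and masses are not known exactly. Their poses are not given: they have to be found in the camera images.
- board: white board lying on the table, 12 mm thick, 504 mm wide; carries the four tag holders (grey, with 2 sloping ledges each) in a row at 118 mm pitch. Origin: below the middle of the common hinge line, at table height; x towards the bins, y along the row. The board reaches 139 mm from the hinge line to the robot's side and 94 mm to the bins' side. Each ledge ends 46 mm from the hinge line
- hinge_a (a point): middle of the hinge line of tag a, fixed, 42 mm above the table; x level, square to the hinge, towards the bins; y along the hinge; z up. The tag is a plate 96 mm wide, 6 mm thick, 45 g, red on one face, green on the other; free edge 78 mm from the hinge line. Which tag is in which place of the row varies
- hinge_b (a point): middle of the hinge line of tag b, fixed, 42 mm above the table; x level, square to the hinge, towards the bins; y along the hinge; z up. The tag is a plate 96 mm wide, 6 mm thick, 45 g, red on one face, green on the other; free edge 78 mm from the hinge line. Which tag is in which place of the row varies
- hinge_c (a point): middle of the hinge line of tag c, fixed, 42 mm above the table; x level, square to the hinge, towards the bins; y along the hinge; z up. The tag is a plate 96 mm wide, 6 mm thick, 45 g, red on one face, green on the other; free edge 78 mm from the hinge line. Which tag is in which place of the row varies
- hinge_d (a point): middle of the hinge line of tag d, fixed, 42 mm above the table; x level, square to the hinge, towards the bins; y along the hinge; z up. The tag is a plate 96 mm wide, 6 mm thick, 45 g, red on one face, green on the other; free edge 78 mm from the hinge line. Which tag is in which place of the row varies
- tag_a (a joint): angle of tag a: 0 = tipped to the robot's side, red face up; 2.09 = tipped to the bins' side, green up; 1.05 = upright. At either end it rests on a ledge, sloping 30 degrees up from the hinge; its outer 32 mm overhang with open space beneath (its lower edge 78 mm above the table). Light friction; falls by itself to the nearer side from 0.3 rad past upright
- tag_b (a joint): angle of tag b: 0 = tipped to the robot's side, red face up; 2.09 = tipped to the bins' side, green up; 1.05 = upright. At either end it rests on a ledge, sloping 30 degrees up from the hinge; its outer 32 mm overhang with open space beneath (its lower edge 78 mm above the table). Light friction; falls by itself to the nearer side from 0.3 rad past upright
- tag_c (a joint): angle of tag c: 0 = tipped to the robot's side, red face up; 2.09 = tipped to the bins' side, green up; 1.05 = upright. At either end it rests on a ledge, sloping 30 degrees up from the hinge; its outer 32 mm overhang with open space beneath (its lower edge 78 mm above the table). Light friction; falls by itself to the nearer side from 0.3 rad past upright
- tag_d (a joint): angle of tag d: 0 = tipped to the robot's side, red face up; 2.09 = tipped to the bins' side, green up; 1.05 = upright. At either end it rests on a ledge, sloping 30 degrees up from the hinge; its outer 32 mm overhang with open space beneath (its lower edge 78 mm above the table). Light friction; falls by itself to the nearer side from 0.3 rad past upright
- bin_bolts_front (a point): middle of the front wall, 21 mm above the table, of the blue picking bin of steel bolts, full to the rim, so its tag must show green. 165 mm deep (away from the tags; its low front 42 mm high faces the tags), 104 mm wide (y), 80 mm high; loose, stands behind its own tag: this point about 133 mm beyond the hinge line and opposite the tag's middle to within 10 mm. Which bin stands behind which tag varies
- bin_nuts_front (a point): middle of the front wall, 21 mm above the table, of the blue picking bin of brass nuts, full to the rim, so its tag must show green. 165 mm deep (away from the tags; its low front 42 mm high faces the tags), 104 mm wide (y), 80 mm high; loose, stands behind its own tag: this point about 133 mm beyond the hinge line and opposite the tag's middle to within 10 mm. Which bin stands behind which tag varies
- bin_bushes_front (a point): middle of the front wall, 21 mm above the table, of the blue picking bin of copper bushes, full to the rim, so its tag must show green. 165 mm deep (away from the tags; its low front 42 mm high faces the tags), 104 mm wide (y), 80 mm high; loose, stands behind its own tag: this point about 133 mm beyond the hinge line and opposite the tag's middle to within 10 mm. Which bin stands behind which tag varies
- bin_pins_front (a point): middle of the front wall, 21 mm above the table, of the blue picking bin of steel pins, almost empty (three pins left on its floor), so its tag must show red. 165 mm deep (away from the tags; its low front 42 mm high faces the tags), 104 mm wide (y), 80 mm high; loose, stands behind its own tag: this point about 133 mm beyond the hinge line and opposite the tag's middle to within 10 mm. Which bin stands behind which tag varies
- big_bolt: a loose hex bolt standing on its head on the front margin of the board, 52 mm tall, head 27 mm wide; origin at the centre of its underside. Bystander
- bearing: a ball bearing lying flat on the front margin of the board, 38 mm across, 12 mm thick; origin at the centre of its underside. Bystander
- wrench: steel spanner 190 mm long lying on the table to the right of the board. Bystander
- screwdriver: screwdriver with an orange handle, 200 mm long, lying on the table to the left of the board. Bystander
- pulley: black flanged pulley, 84 mm across, 50 mm tall, standing to the right of the board; origin at the centre of its underside. Bystander
- red_bin: small red picking bin 120 x 90 x 60 mm of nuts, left of the board, not one of the four stock bins and without a tag; origin at the centre of its underside. Bystander
- blue_bottle: small blue bottle with a white cap, 34 mm across, 105 mm tall, standing to the right of the board. Bystander
- drill: cordless drill standing on its battery, 200 mm tall, far left. Bystander
Things that resemble listed ones, but are neither listed nor needed, are in the scene too. Leave any purple or turquoise look-alike of the part that bears bin_pins_front alone.

How it is judged (in metres and radians):
At the end, for the whole second after the job is handed in: The tag in front of each of the three full bins lies over towards the bins, green face up (joint over 1.99 rad); the tag in front of the nearly empty bin lies towards the robot, red face up (joint under 0.1 rad); all tags at rest (slower than 0.2 rad/s); every bin within 20 mm of its starting place ((y of bin_pins_front in the frame of hinge_a above 0.059 m or y of bin_pins_front in the frame of hinge_a below -0.059 m or value of joint tag_a below 0.1 rad) and (y of bin_pins_front in the frame of hinge_a between -0.059 and 0.059 m or value of joint tag_a above 1.99 rad) and velocity of joint tag_a between -0.2 and 0.2 rad/s and (y of bin_pins_front in the frame of hinge_b above 0.059 m or y of bin_pins_front in the frame of hinge_b below -0.059 m or value of joint tag_b below 0.1 rad) and (y of bin_pins_front in the frame of hinge_b between -0.059 and 0.059 m or value of joint tag_b above 1.99 rad) and velocity of joint tag_b between -0.2 and 0.2 rad/s and (y of bin_pins_front in the frame of hinge_c above 0.059 m or y of bin_pins_front in the frame of hinge_c below -0.059 m or value of joint tag_c below 0.1 rad) and (y of bin_pins_front in the frame of hinge_c between -0.059 and 0.059 m or value of joint tag_c above 1.99 rad) and velocity of joint tag_c between -0.2 and 0.2 rad/s and (y of bin_pins_front in the frame of hinge_d above 0.059 m or y of bin_pins_front in the frame of hinge_d below -0.059 m or value of joint tag_d below 0.1 rad) and (y of bin_pins_front in the frame of hinge_d between -0.059 and 0.059 m or value of joint tag_d above 1.99 rad) and velocity of joint tag_d between -0.2 and 0.2 rad/s and distance of each of bin_bolts_front, bin_nuts_front, bin_bushes_front, bin_pins_front from where it was at the start of the episode below 0.02 m); the robot touches nothing.
It fails at once if a stock bin is pushed, lifted or carried more than 20 mm (distance of any of bin_bolts_front, bin_nuts_front, bin_bushes_front, bin_pins_front from where it was at the start of the episode above 0.02 m).
It fails at once if a bystander (tool, loose part, red bin, bottle or drill) is moved or lifted more than 20 mm (distance of any of big_bolt, bearing, wrench, screwdriver, pulley, red_bin, blue_bottle, drill from where it was at the start of the episode above 0.02 m).
It fails at once if a tag is pinched between the fingers (pressed on its red and its green face at once) ((contact force between the fingers and tag_a_c0 above 2 N and contact force between the fingers and tag_a_c1 above 2 N) or (contact force between the fingers and tag_b_c0 above 2 N and contact force between the fingers and tag_b_c1 above 2 N) or (contact force between the fingers and tag_c_c0 above 2 N and contact force between the fingers and tag_c_c1 above 2 N) or (contact force between the fingers and tag_d_c0 above 2 N and contact force between the fingers and tag_d_c1 above 2 N)).
It fails at once if a tag is forced: the fingers press on it with more than 25 N (contact force between the fingers and tag_a_c0 above 25 N or contact force between the fingers and tag_a_c1 above 25 N or contact force between the fingers and tag_b_c0 above 25 N or contact force between the fingers and tag_b_c1 above 25 N or contact force between the fingers and tag_c_c0 above 25 N or contact force between the fingers and tag_c_c1 above 25 N or contact force between the fingers and tag_d_c0 above 25 N or contact force between the fingers and tag_d_c1 above 25 N).
It fails at once if a tag is pushed with the arm or the gripper's body in place of the fingers (contact force between the arm and tag_a_c0 above 2 N or contact force between the arm and tag_a_c1 above 2 N or contact force between the arm and tag_b_c0 above 2 N or contact force between the arm and tag_b_c1 above 2 N or contact force between the arm and tag_c_c0 above 2 N or contact force between the arm and tag_c_c1 above 2 N or contact force between the arm and tag_d_c0 above 2 N or contact force between the arm and tag_d_c1 above 2 N).
It also fails if it takes over 69 s, if anything falls off the work surface, if the arm or the gripper's body presses on something with over 40 N, if the wrist force passes 120 N, or if a joint passes its speed limit or range.

## Robot

A 6-joint arm with a two-finger parallel gripper is mounted at the origin on the work surface. World frame = base frame: x ahead of the robot, y to its left, z up, the work surface at z = 0. Lengths are in mm, angles in degrees, forces in N, time in s.
With the tool pointing down it reaches from about 300 to 850 mm from the base axis. Payload 4.2 kg.
Tool frame: the origin (TCP) lies midway between the tips of the shut fingers; the grasp point (between the pads) lies 19 mm behind it; z points along the fingers, x is the direction in which the jaws open and shut, and the axes are right-handed (so a half turn about z gives the same grasp; the last joint's range is limited). The gripper opens to 91 mm and grips with 3 to 60 N. Pads are 32 mm wide; open, the fingers measure 118 mm over their backs; the gripper's body (76 mm by 178 mm) begins 60 mm behind the grasp point.
Start: joints at [-69.442, 18.312, 89.639, -0, 72.044, -1.146], TCP at [212.643, -534.253, 213.976] pointing down, gripper open.
Joint ranges: [-177.97, 177.97], [-48.28, 115.42], [12.27, 149.76], [-77.06, 257.06], [2.81, 150.46], [-146.56, 146.56]. Speed limits (degrees/s): [147.25, 147.25, 180, 180, 180, 180].

## Interface

Orientations are given as [roll, pitch, yaw] about the fixed x, y, z axes, in that order (R = Rz(yaw) Ry(pitch) Rx(roll)).
In Python, from workcell import env gives the robot as it stands. The module is installed in compiled form; this text tells all that it offers.
- The arm moves only by the tool drive_tool, never from a script. Its argument "series" is a list of rows, each a list of 3 entries, a list of its own where there are three numbers: the closure, from 0 (fully open) to 1 (shut), then the shift along the tool's x, y, z in mm, then the turn, a rotation vector about the tool's x, y, z in rad. In form: [[gripper, [dx, dy, dz], [rx, ry, rz]], ...]. A call has exactly 5 rows; each row is the pose to reach, as a shift and turn from the pose commanded when the call began, along the tool's axes at that moment; what a row does not reach only later rows make up. A row lasts 1/10 s, in which the tool goes at most 50 mm and 8.59 degrees, less where a joint would pass 70% of its speed; a pose out of reach is approached as far as the arm can. A call with a gripper value outside its range is refused whole. The fingers move at their own pace and stop on an object; "squeeze" is the grip in N (left out, the last holds). Time passes only in rows, so rows that repeat a pose let the fingers close, or fill a call up. It gives the time, the measured TCP pose, the force and the opening at its end, in the units of the state.
- env.state(): the state, without advancing time (a new reading comes with each control period).
- env.grab_frame(name): name is "side" or "top"; returns a dict with "image" (400x640x3 uint8, red, green, blue), "K" (3x3 intrinsics, pixels), "origin" and "orientation" of the camera in the world. Camera axes: x right, y down, z forward; pixel columns grow to the right and rows downward; lengths in mm; the calibration is good to about 2 mm. A picture is of the moment at which its call begins. There is no depth.
- env.job_done(): hands the job in, once; it reports no verdict.
The state is a dict: "time_s": time; "qpos": joint angles; "qvel": joint speeds; "effort": joint torques, N m; "ee_pos": TCP position; "ee_rot": TCP orientation; "force": force on the tool from outside, world axes, zero at the start; "torque": the same for the moment, N m; "gripper_width": finger opening in mm.
Only numpy, scipy, OpenCV 4.12 (cv2) and the standard library are available. Lean on these libraries where they do the work, as an engineer would, in place of code of your own. Each camera call takes 0.05 s, during which the arm holds its last target.

## Working session

There is one attempt and no reset: what is moved stays moved. The work goes in short steps, Python scripts to look and compute and a tool call to move; the robot and the scene stay as the last step left them, time stands still between calls to the robot, and variables do not carry over. Pictures are saved under pics/ and viewed, and the job is handed in when it is done.

Besides the shell and the picture viewer there is one more tool, called after "Request:" as a command line: name --argument value ..., lists and objects as JSON in quotes. drive_tool: Moves the arm, as the interface text tells. Its arguments: {"type":"object","properties":{"series":{"type":"array","items":{"type":"array"}},"squeeze":{"type":"number"}},"required":["series"]}

```bash
mkdir -p pics; python3 - <<'E'
from workcell import env
import cv2
print(env.state())
for n in("top","side"):
    f=env.grab_frame(n); cv2.imwrite(f"pics/{n}0.png",f["image"][:,:,::-1]); print(n,f["K"],f["origin"],f["orientation"])
E
```

```text
{'time_s': 0.0, 'qpos': array([-6.94426749e+01,  1.83522388e+01,  8.97074995e+01, -7.92742542e-05,
        7.20439426e+01, -1.14425252e+00]), 'qvel': array([ 0.00418902,  0.06368629,  0.03695277,  0.06997836, -0.02510306,
       -0.05771816]), 'effort': array([ 4.53668545e-04, -4.12453759e+01, -2.31981486e+01,  7.29840738e-02,
        4.57302493e-02, -1.32329283e-04]), 'ee_pos': array([ 212.45382685, -533.75624184,  213.10688867]), 'ee_rot': array([-1.79998005e+02,  1.03661622e-01, -6.82983961e+01]), 'force': array([ 0.26455585,  0.23526953, -0.29367469]), 'torque': array([-0.01348683,  0.02425795, -0.03132767]), 'gripper_width': 90.79158860673898}
top [[505.23262995   0.         310.61302339]
 [  0.         505.23262995 197.39321644]
 [  0.           0.           1.        ]] [ 318.15844055   11.56229383 1653.08996418] [-171.47057344   -0.47050641  -89.67445918]
side [[455.38579966   0.         318.27440096]
 [  0.         455.38579966 200.30245176]
 [  0.           0.           1.        ]] [  122.87771125 -1027.36498647  1154.93577397] [-134.79048871   -0.50225617  -22.75542873]
```

View pics/top0.png

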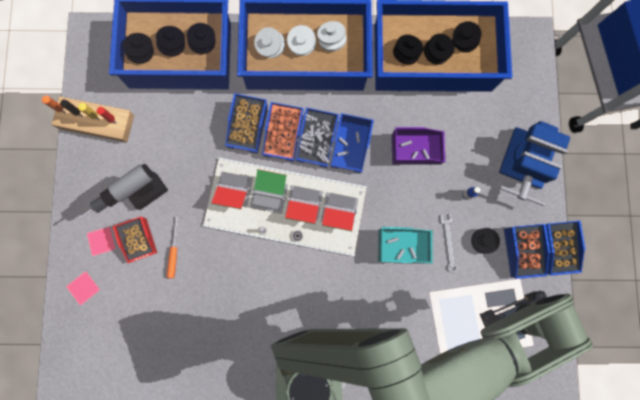

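View pics/side0.png

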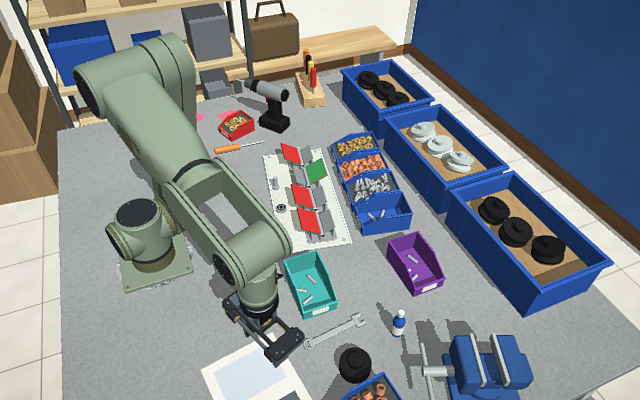

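```bash
python3 - <<'E'
import cv2
a=cv2.imread("pics/top0.png")[85:265,190:380]; cv2.imwrite("pics/top0c.png",cv2.resize(a,None,fx=3.3,fy=3.3,interpolation=cv2.INTER_CUBIC)[:600])
a=cv2.imread("pics/side0.png")[120:260,255:420]; cv2.imwrite("pics/side0c.png",cv2.resize(a,None,fx=4,fy=4,interpolation=cv2.INTER_CUBIC))
E
```

```text
(no output)
```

View pics/top0c.png

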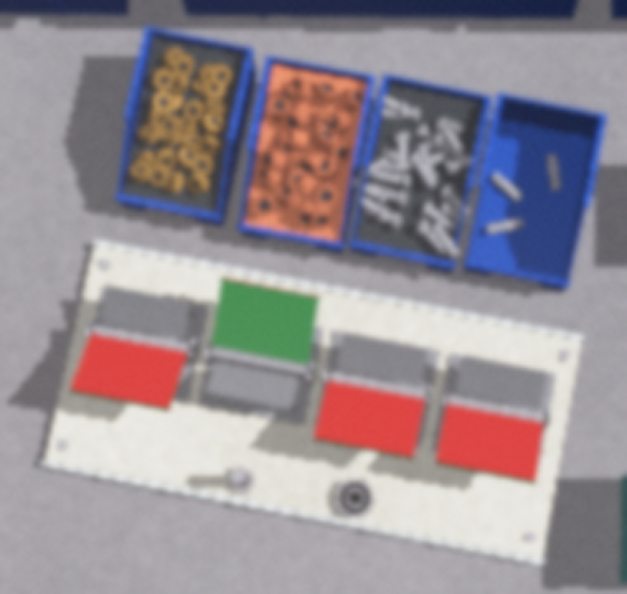

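View pics/side0c.png

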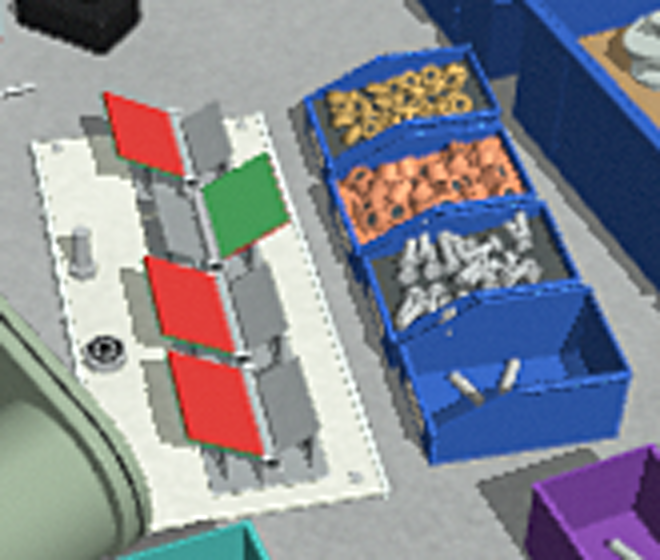

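Top view, left to right: nuts bin with red tag (crop 130,370), bushes with green (265,320), bolts with red (370,418), and pins, nearly empty, with red (490,440). So the first and third tags need flipping, and the purple and turquoise look-alikes at top px (418,146) and (405,245) are ignored. Next I measure the board.

```bash
cat > h.py <<'E'
import numpy as np,cv2
from scipy.spatial.transform import Rotation as R
from workcell import env
def ray(f,uv,z):
    d=R.from_euler("xyz",f["orientation"],degrees=True).as_matrix()@np.linalg.inv(f["K"])@np.array([*uv,1.]); o=np.array(f["origin"])
    return o+d*(z-o[2])/d[2]
def proj(f,P):
    c=R.from_euler("xyz",f["orientation"],degrees=True).as_matrix().T@(np.array(P,float)-f["origin"]); p=f["K"]@c; return p[:2]/p[2]
E
python3 - <<'E'
from h import *
f=env.grab_frame("top"); im=f["image"]; hsv=cv2.cvtColor(im,cv2.COLOR_RGB2HSV); s=env.state()
m=((hsv[...,1]<40)&(hsv[...,2]>180)).astype(np.uint8); m[:, :195]=0; m[:,375:]=0; m[:150]=0;m[265:]=0
m=cv2.morphologyEx(m,cv2.MORPH_CLOSE,np.ones((3,3)))
cs,_=cv2.findContours(m,0,2); c=max(cs,key=cv2.contourArea)
r=cv2.minAreaRect(cv2.convexHull(c)); bp=cv2.boxPoints(r); print(r)
W=np.array([ray(f,p,12) for p in bp]); print(bp,W.round(1)); print([np.linalg.norm(W[i]-W[i-1]).round(1) for i in range(4)])
for nm,mm in(("red",((hsv[...,0]<8)|(hsv[...,0]>172))&(hsv[...,1]>150)&(hsv[...,2]>90)),("green",(abs(hsv[...,0].astype(int)-62)<15)&(hsv[...,1]>130))):
    mm=mm.astype(np.uint8); mm[:160]=0;mm[240:]=0;mm[:,:205]=0;mm[:,370:]=0
    for c in cv2.findContours(mm,0,2)[0]:
        if cv2.contourArea(c)>150:
            b=cv2.boxPoints(cv2.minAreaRect(c)); print(nm,b.round(1).tolist(),[ray(f,p,62).round(0)[:2].tolist() for p in b])
E
```

```text
((285.3658447265625, 205.66119384765625), (153.75119018554688, 72.16718292236328), 11.46953010559082)
[[202.8503  225.73775]
 [217.20052 155.0117 ]
 [367.8814  185.58464]
 [353.5312  256.31067]] [[ 468.7  349.3   12. ]
 [ 704.6  310.5   12. ]
 [ 605.1 -189.2   12. ]
 [ 372.9 -140.3   12. ]]
[np.float64(498.9), np.float64(239.0), np.float64(509.6), np.float64(237.3)]
red [[322.29998779296875, 224.1999969482422], [325.20001220703125, 208.10000610351562], [353.70001220703125, 213.3000030517578], [350.70001220703125, 229.39999389648438]] [[471.0, -38.0], [523.0, -47.0], [507.0, -137.0], [456.0, -127.0]]
red [[285.6000061035156, 216.89999389648438], [288.79998779296875, 200.8000030517578], [317.5, 206.5], [314.29998779296875, 222.6999969482422]] [[494.0, 79.0], [546.0, 69.0], [528.0, -22.0], [476.0, -12.0]]
red [[212.3000030517578, 202.5], [215.5, 186.3000030517578], [245.1999969482422, 192.1999969482422], [241.89999389648438, 208.39999389648438]] [[538.0, 312.0], [591.0, 303.0], [572.0, 209.0], [520.0, 217.0]]
```

```bash
cat >> h.py <<'E'
O=np.array([559.9,78.2,0.]); PSI=-11.2
B=R.from_euler("z",PSI,degrees=True).as_matrix()
def bw(x,y,z): return O+B@np.array([x,y,z])
def overlay(n,fn,box,s,ang=None):
    f=env.grab_frame(n); x0,y0,x1,y1=box
    im=cv2.resize(f["image"][y0:y1,x0:x1,::-1],None,fx=s,fy=s,interpolation=cv2.INTER_CUBIC)
    def L(a,b,c):
        q=[tuple(int(v) for v in ((proj(f,bw(*p))+.5-[x0,y0])*s)) for p in(a,b)]; cv2.line(im,q[0],q[1],c,1)
    for a,b in(((-139,-252),(-139,252)),((-139,252),(94,252)),((94,252),(94,-252)),((94,-252),(-139,-252))): L((*a,12),(*b,12),(255,0,0))
    for y in(177,59,-59,-177):
        L((0,y-48,42),(0,y+48,42),(0,0,0))
        sg=1 if y==59 else -1
        L((sg*67.5,y-48,81),(sg*67.5,y+48,81),(0,255,255))
    cv2.imwrite(fn,im)
E
python3 - <<'E'
from h import *
overlay("top","pics/ovt.png",(190,100,380,265),4)
overlay("side","pics/ovs.png",(255,120,420,260),4)
E
```

```text
(no output)
```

View pics/ovt.png

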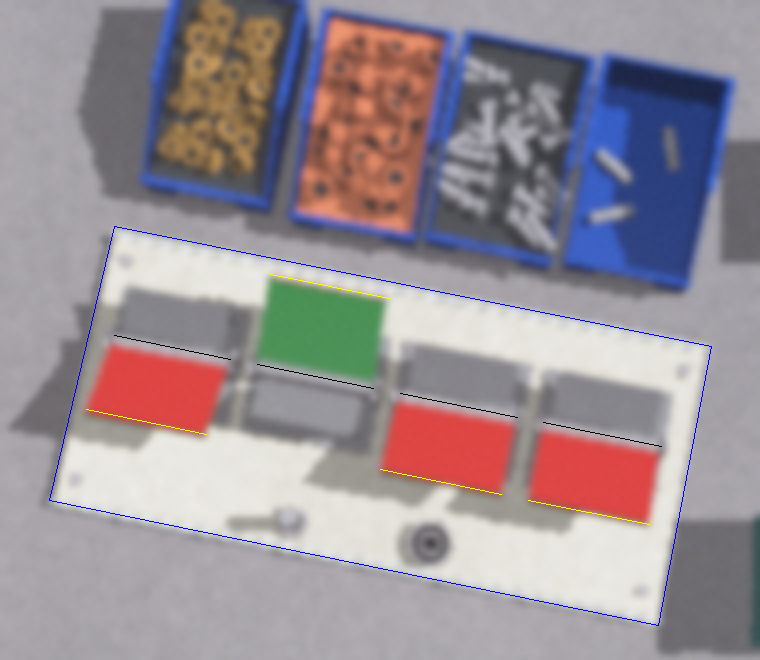

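View pics/ovs.png

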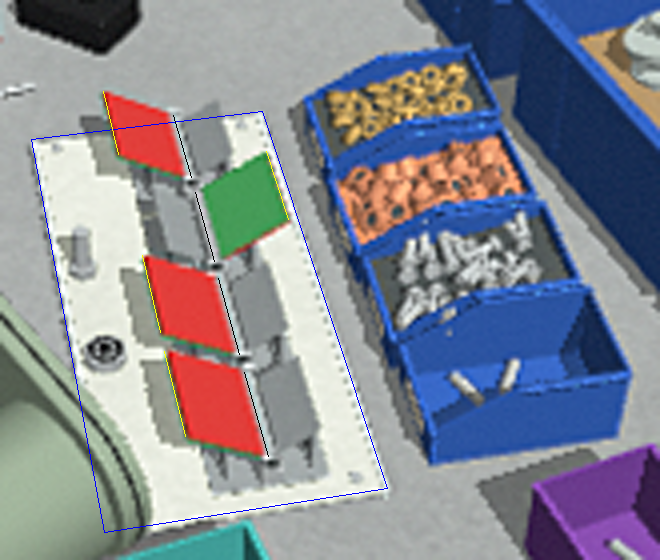

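The overlay fits within about 3 mm (hinges and free edges coincide in both views) and shows all tags fully over. Plan: shut fingers, tool tilted 45°, lift each tag under its overhang and push it past upright.

```bash
cat >> h.py <<'E'
def Rt(tilt):
    t=np.radians(tilt); z=np.array([np.sin(t),0,-np.cos(t)]); x=np.array([0,-1.,0]); return B@np.stack([x,np.cross(z,x),z],1)
def plan(x,y,z,tilt):
    s=env.state(); R0=R.from_euler("xyz",s["ee_rot"],degrees=True).as_matrix()
    d=R0.T@(bw(x,y,z)-s["ee_pos"]); r=R.from_matrix(R0.T@Rt(tilt)).as_rotvec()
    b=B.T@(s["ee_pos"]-O)
    print("t",s["time_s"],"board pos",b.round(1),"q",s["qpos"].round(0),"F",s["force"].round(1))
    n=max(np.linalg.norm(d)/40,np.degrees(np.linalg.norm(r))/7); print("shift",d.round(1),"rot",r.round(3),"rows",round(n,1))
E
python3 - <<'E'
from h import *
plan(-140,-59,220,45)
print(bw(-140,-59,220))
E
```

```text
t 0.25 board pos [-221.8 -668.   213.6] q [-69.  18.  90.   0.  72.  -1.] F [ 0.7  0.7 -0.9]
shift [-466.9 -399.5   -6. ] rot [0.763 0.226 0.544] rows 15.4
[411.10645153  47.51645501 220.        ]
```

Request:
drive_tool --series '[[1,[-31,-27,-2],[0.05,0.015,0.036]],[1,[-62,-54,-4],[0.1,0.03,0.072]],[1,[-93,-81,-6],[0.15,0.045,0.108]],[1,[-124,-108,-8],[0.2,0.06,0.145]],[1,[-155,-135,-10],[0.25,0.075,0.18]]]' --squeeze 5

```text
time_s: 0.75
ee_pos: [281.1, -338.8, 224.0]
ee_rot: [-165.2, -3.0, -79.2]
force: [0.9, -0.3, 0.1]
gripper_width: 54.1
```

```bash
python3 -c "
from h import *
plan(-140,-59,220,45)"
```

```text
t 0.75 board pos [-192.5 -463.2  224. ] q [-62.   1. 111.  15.  61.  10.] F [ 0.9 -0.3  0.1]
shift [-354.8 -197.4   37.3] rot [0.511 0.149 0.363] rows 10.2
```

Request:
drive_tool --series '[[1,[-34,-19,4],[0.05,0.014,0.035]],[1,[-68,-38,7],[0.1,0.028,0.07]],[1,[-102,-57,11],[0.15,0.042,0.105]],[1,[-136,-76,14],[0.2,0.056,0.14]],[1,[-170,-95,18],[0.25,0.07,0.175]]]'

```text
time_s: 1.25
ee_pos: [343.1, -153.9, 222.1]
ee_rot: [-150.3, -2.9, -90.0]
force: [1.0, -0.0, 0.1]
gripper_width: 14.0
```

```bash
python3 -c "
from h import *
plan(-140,-59,220,45)"
```

```text
t 1.25 board pos [-167.6 -269.8  222.1] q [-41. -14. 129.  26.  43.  32.] F [ 1.  -0.   0.1]
shift [-201.3  -63.    26.7] rot [0.261 0.079 0.186] rows 5.3
```

Request:
drive_tool --series '[[1,[-37,-11,5],[0.045,0.013,0.032]],[1,[-74,-22,10],[0.09,0.026,0.065]],[1,[-111,-33,15],[0.135,0.04,0.097]],[1,[-148,-44,20],[0.18,0.053,0.13]],[1,[-185,-55,24],[0.225,0.066,0.16]]]'

```text
time_s: 1.75
ee_pos: [372.1, -54.9, 212.0]
ee_rot: [-143.2, -3.1, -98.0]
force: [-0.8, -0.3, 0.0]
gripper_width: 0.5
```

```bash
python3 -c "
from h import *
plan(-115,-59,130,45)"
```

```text
t 1.75 board pos [-158.4 -167.1  212. ] q [ -8. -17. 136.  -6.  24.  94.] F [-0.8 -0.3  0. ]
shift [-109.7    6.    90.6] rot [ 0.142 -0.004  0.078] rows 3.6
```

Request:
drive_tool --series '[[1,[-22,1,0],[0.028,0,0.016]],[1,[-44,2,10],[0.056,0,0.031]],[1,[-66,3,20],[0.085,0,0.047]],[1,[-88,5,30],[0.114,0,0.062]],[1,[-110,6,40],[0.142,-0.004,0.078]]]'

```text
time_s: 2.25
ee_pos: [402.5, 11.3, 199.3]
ee_rot: [-137.5, 1.4, -98.8]
force: [0.3, -0.6, -0.2]
gripper_width: 0.1
```

```bash
python3 -c "
from h import *
plan(-115,-59,130,45)"
```

```text
t 2.25 board pos [-141.4  -96.2  199.3] q [  9. -13. 140. -43.  16. 147.] F [ 0.3 -0.6 -0.2]
shift [-34.4  26.8  70.6] rot [0.044 0.046 0.013] rows 2.1
```

Wrist is near its singularity with joint 6 at its range (q5 only 16°). I back off to a smaller tilt.

```bash
python3 -c "
from h import *
plan(-130,-85,200,25)"
```

```text
t 2.25 board pos [-141.4  -96.2  199.3] q [  9. -13. 140. -43.  16. 147.] F [ 0.3 -0.6 -0.2]
shift [-10.8  -9.1   7.7] rot [-0.305  0.043  0.021] rows 2.5
```

Request:
drive_tool --series '[[1,[0,0,0],[-0.06,0,0]],[1,[0,-2,0],[-0.12,0,0]],[1,[0,-4,2],[-0.18,0,0]],[1,[0,-6,4],[-0.24,0,0]],[1,[0,-9,8],[-0.32,0,0]]]'

```text
time_s: 2.75
ee_pos: [413.8, 7.9, 200.2]
ee_rot: [-156.0, 1.5, -99.2]
force: [0.2, 0.4, 0.7]
gripper_width: 0.4
```

```bash
python3 -c "
from h import *
plan(-120,-59,150,25)"
```

```text
t 2.75 board pos [-129.6  -97.3  200.2] q [  2.  -7. 126.  -5.  38. 105.] F [0.2 0.4 0.7]
shift [-36.7  10.8  51.2] rot [0.017 0.038 0.021] rows 1.6
```

Request:
drive_tool --series '[[1,[-10,3,12],[0.004,0.008,0.004]],[1,[-20,5,24],[0.008,0.016,0.008]],[1,[-30,8,38],[0.012,0.024,0.012]],[1,[-37,11,51],[0.017,0.038,0.021]],[1,[-37,11,51],[0.017,0.038,0.021]]]'

```text
time_s: 3.25
ee_pos: [430.6, 44.4, 148.5]
ee_rot: [-155.0, -0.1, -101.1]
force: [-0.4, -0.3, 0.2]
gripper_width: 0.5
```

```bash
python3 -c "
from h import *
plan(-118,-59,52,25)"
```

```text
t 3.25 board pos [-120.3  -58.3  148.5] q [ 12.  -1. 129. -19.  30. 128.] F [-0.4 -0.3  0.2]
shift [ 0.5 38.6 88.5] rot [ 0.001 -0.001  0.003] rows 2.4
```

Turning the tool half round about its axis (the same finger) gives joint 6 ample margin.

Request:
drive_tool --series '[[1,[0,0,0],[0,0,-0.14]],[1,[0,0,0],[0,0,-0.28]],[1,[0,0,0],[0,0,-0.42]],[1,[0,0,0],[0,0,-0.56]],[1,[0,0,0],[0,0,-0.7]]]'

```text
time_s: 3.75
ee_pos: [431.6, 43.4, 150.9]
ee_rot: [-160.3, -16.0, -63.6]
force: [-0.9, 1.3, -0.2]
gripper_width: 0.6
```

Request:
drive_tool --series '[[1,[0,0,0],[0,0,-0.14]],[1,[0,0,0],[0,0,-0.28]],[1,[0,0,0],[0,0,-0.42]],[1,[0,0,0],[0,0,-0.56]],[1,[0,0,0],[0,0,-0.7]]]'

```text
time_s: 4.25
ee_pos: [431.6, 43.4, 151.0]
ee_rot: [-175.6, -24.8, -21.6]
force: [-0.4, 0.2, 1.1]
gripper_width: 0.7
```

Request:
drive_tool --series '[[1,[0,0,0],[0,0,-0.14]],[1,[0,0,0],[0,0,-0.28]],[1,[0,0,0],[0,0,-0.42]],[1,[0,0,0],[0,0,-0.56]],[1,[0,0,0],[0,0,-0.7]]]'

```text
time_s: 4.75
ee_pos: [431.6, 43.4, 151.0]
ee_rot: [166.5, -21.5, 22.0]
force: [0.5, 0.7, -0.2]
gripper_width: 0.9
```

Request:
drive_tool --series '[[1,[0,0,0],[0,0,-0.14]],[1,[0,0,0],[0,0,-0.28]],[1,[0,0,0],[0,0,-0.42]],[1,[0,0,0],[0,0,-0.56]],[1,[0,0,0],[0,0,-0.7]]]'

```text
time_s: 5.25
ee_pos: [431.6, 43.4, 151.0]
ee_rot: [156.0, -8.1, 61.3]
force: [0.3, 0.5, -0.2]
gripper_width: 0.5
```

```bash
sed -i 's/x=np.array(\[0,-1.,0\])/x=np.array([0,1.,0])/' h.py; python3 -c "
from h import *
plan(-118,-59,100,25)"
```

```text
t 5.25 board pos [-119.1  -59.   151. ] q [ 12.  -1. 129. -19.  30. -33.] F [ 0.3  0.5 -0.2]
shift [ -6.8 -19.6  46.6] rot [ 0.004 -0.001 -0.336] rows 2.7
```

Request:
drive_tool --series '[[1,[0,0,0],[0,0,-0.12]],[1,[0,0,0],[0,0,-0.24]],[1,[0,0,0],[0,0,-0.34]],[1,[-3,-10,23],[0,0,-0.34]],[1,[-7,-20,46],[0,0,-0.34]]]'

```text
time_s: 5.75
ee_pos: [433.1, 43.7, 100.7]
ee_rot: [154.6, -0.1, 78.7]
force: [-0.4, -0.3, 0.0]
gripper_width: 0.7
```

```bash
python3 -c "
from h import *
plan(-118,-59,52,25)"
```

```text
t 5.75 board pos [-117.7  -58.5  100.7] q [ 12.   4. 134. -28.  21. -43.] F [-0.4 -0.3  0. ]
shift [ -0.7 -21.2  43.9] rot [ 0.007 -0.001 -0.002] rows 1.2
```

```bash
python3 -c "
from h import *
plan(-100,-59,70,20)"
```

```text
t 5.75 board pos [-117.7  -58.5  100.7] q [ 12.   4. 134. -28.  21. -43.] F [-0.4 -0.3  0. ]
shift [-0.6  2.8 35.3] rot [ 0.094 -0.002 -0.002] rows 0.9
```

Request:
drive_tool --series '[[1,[0,0,5],[0.03,0,0]],[1,[0,0,12],[0.06,0,0]],[1,[0,1,20],[0.094,0,0]],[1,[0,2,28],[0.094,0,0]],[1,[0,3,35],[0.094,0,0]]]'

```text
time_s: 6.25
ee_pos: [449.6, 39.9, 69.2]
ee_rot: [160.2, -0.0, 78.7]
force: [0.7, -0.0, -0.3]
gripper_width: 0.5
```

```bash
python3 -c "
from h import *
plan(-77,-59,50,20)"
```

```text
t 6.25 board pos [-100.7  -58.9   69.2] q [  8.  10. 131. -18.  21. -54.] F [ 0.7 -0.  -0.3]
shift [-0.  15.8 26.1] rot [-0.003  0.    -0.002] rows 0.8
```

Request:
drive_tool --series '[[1,[0,0,13],[0,0,0]],[1,[0,0,26],[0,0,0]],[1,[0,5,26],[0,0,0]],[1,[0,10,26],[0,0,0]],[1,[0,15,26],[0,0,0]]]'

```text
time_s: 6.75
ee_pos: [472.4, 35.9, 50.5]
ee_rot: [160.1, -0.1, 78.7]
force: [-1.2, -0.1, -0.7]
gripper_width: 0.3
```

```bash
python3 -c "
from h import *
plan(-77,-59,50,20)
overlay('side','pics/s1.png',(245,120,420,265),4)
overlay('top','pics/t1.png',(190,100,380,265),4)"
```

```text
t 6.75 board pos [-77.6 -58.5  50.5] q [  7.  13. 130. -20.  19. -54.] F [-1.2 -0.1 -0.7]
shift [-0.5  0.4  0.7] rot [-0.003 -0.    -0.001] rows 0.0
```

View pics/s1.png

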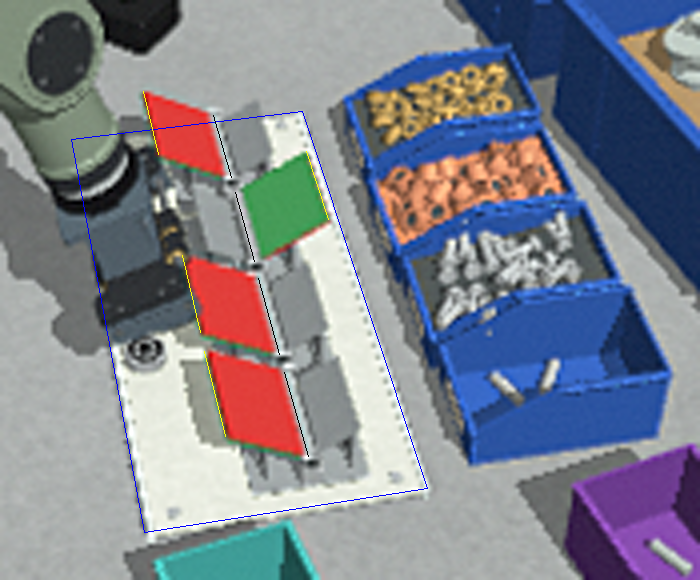

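View pics/t1.png

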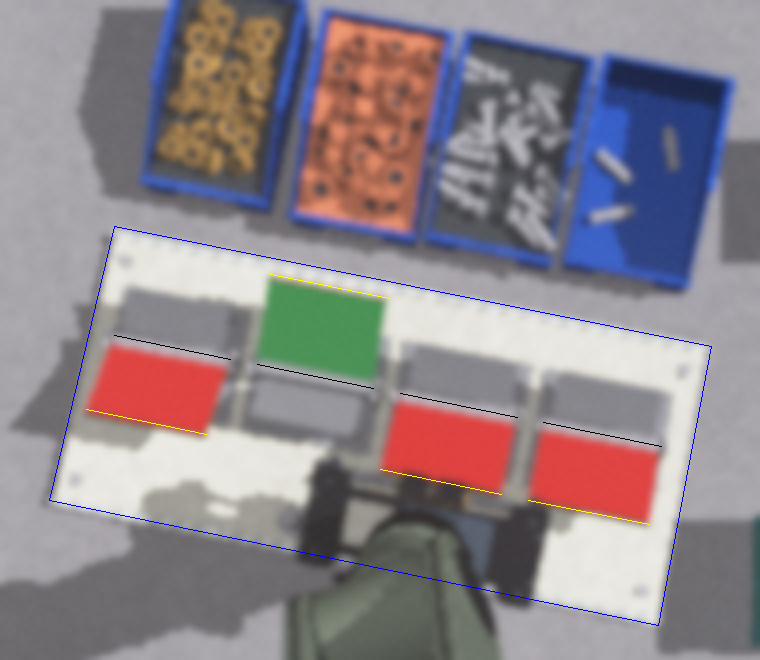

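Finger stands just outside the free edge of tag 3 (crop about 440,470), centred and clear of the bearing and bolt. Lifting and pushing now.

Request:
drive_tool --series '[[1,[0,4,-7],[0,0,0]],[1,[0,12,-12],[0,0,0]],[1,[0,21,-18],[0,0,0]],[1,[0,31,-21],[0,0,0]],[1,[0,40,-24],[0,0,0]]]'

```text
time_s: 7.35
ee_pos: [501.3, 30.1, 86.8]
ee_rot: [160.2, -0.0, 78.7]
force: [0.4, 0.5, 0.4]
gripper_width: 0.3
```

```bash
python3 -c "
from h import *
plan(-48,-59,87,20)
overlay('side','pics/s2.png',(245,120,420,265),4)"
```

```text
t 7.35 board pos [-48.1 -58.6  86.8] q [  6.  12. 124. -13.  26. -62.] F [0.4 0.5 0.4]
shift [-0.4  0.2 -0.1] rot [-0.003 -0.    -0.001] rows 0.0
```

View pics/s2.png

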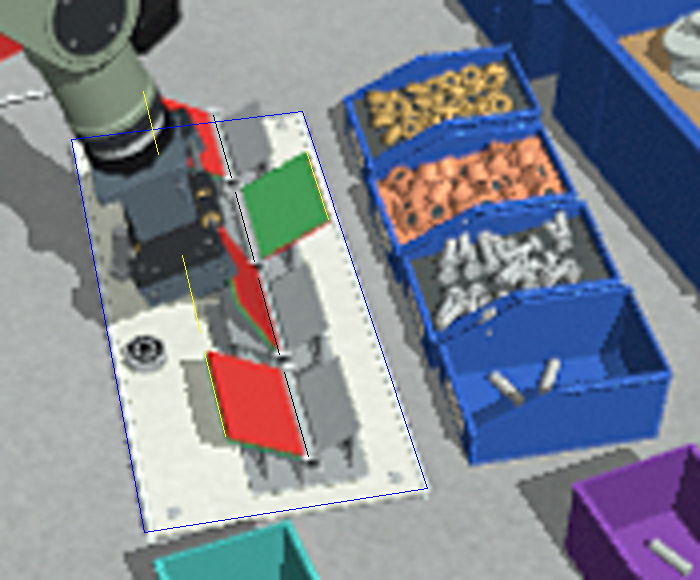

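Tag 3 is rising, now about 60° (crop about 250,290). Continuing.

Request:
drive_tool --series '[[1,[0,9,0],[0,0,0]],[1,[0,19,-1],[0,0,0]],[1,[0,27,1],[0,0,0]],[1,[0,35,2],[0,0,0]],[1,[0,41,6],[0,0,0]]]'

```text
time_s: 7.9
ee_pos: [541.5, 22.0, 94.3]
ee_rot: [160.2, -0.0, 78.7]
force: [-0.1, -0.2, 0.1]
gripper_width: 0.3
```

Request:
drive_tool --series '[[1,[0,7,3],[0,0,0]],[1,[0,13,8],[0,0,0]],[1,[0,20,14],[0,0,0]],[1,[0,20,14],[0,0,0]],[1,[0,20,14],[0,0,0]]]'

```text
time_s: 8.4
ee_pos: [563.4, 17.5, 87.2]
ee_rot: [160.3, -0.0, 78.7]
force: [-0.2, -0.7, -0.4]
gripper_width: 0.5
```

```bash
python3 -c "
from h import *
plan(-48,-59,87,20)
overlay('side','pics/s3.png',(245,120,420,265),4)"
```

```text
t 8.4 board pos [ 15.2 -58.9  87.2] q [  4.  16. 117. -11.  28. -67.] F [-0.2 -0.7 -0.4]
shift [ -0.2 -59.5 -21.1] rot [-0.005  0.    -0.002] rows 1.6
```

View pics/s3.png

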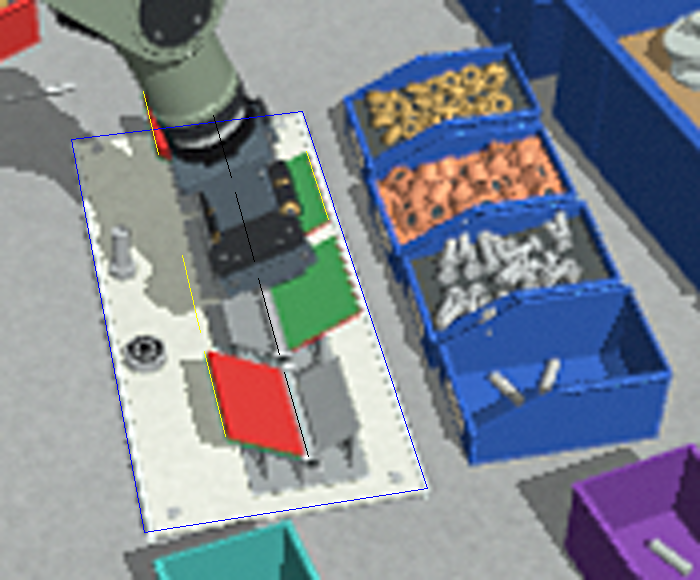

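Tag 3 now lies green side up (crop 315,300). Retreating up and moving to tag 1 (nuts).

Request:
drive_tool --series '[[1,[0,0,-20],[0,0,0]],[1,[0,0,-40],[0,0,0]],[1,[0,0,-60],[0,0,0]],[1,[0,0,-80],[0,0,0]],[1,[0,0,-100],[0,0,0]]]'

```text
time_s: 8.95
ee_pos: [529.5, 24.3, 182.5]
ee_rot: [160.2, -0.0, 78.7]
force: [0.2, -0.3, -0.4]
gripper_width: 0.6
```

```bash
python3 -c "
from h import *
plan(-105,177,150,20)"
```

```text
t 8.95 board pos [-19.4 -58.8 182.5] q [  5.   7. 113.  -8.  41. -69.] F [ 0.2 -0.3 -0.4]
shift [235.7 -91.9   1.6] rot [-0.004  0.    -0.001] rows 6.3
```

Request:
drive_tool --series '[[1,[20,-8,0],[0,0,0]],[1,[45,-17,0],[0,0,0]],[1,[70,-27,0],[0,0,0]],[1,[95,-37,0],[0,0,0]],[1,[120,-46,0],[0,0,0]]]'

```text
time_s: 9.45
ee_pos: [510.5, 151.2, 166.2]
ee_rot: [160.2, -0.0, 78.7]
force: [-0.4, 0.2, 0.1]
gripper_width: 0.3
```

Request:
drive_tool --series '[[1,[25,-10,0],[0,0,0]],[1,[50,-20,0],[0,0,0]],[1,[75,-30,0],[0,0,0]],[1,[97,-38,0],[0,0,0]],[1,[116,-46,0],[0,0,0]]]'

```text
time_s: 9.95
ee_pos: [491.0, 273.7, 150.7]
ee_rot: [160.2, -0.0, 78.8]
force: [0.7, 0.1, 0.2]
gripper_width: 0.2
```

```bash
python3 -c "
from h import *
plan(-102,177,70,20)"
```

```text
t 9.95 board pos [-105.6  178.4  150.7] q [ 37.  14. 109. -21.  45. -29.] F [0.7 0.1 0.2]
shift [ -1.5 -23.9  77.1] rot [-0.004 -0.    -0.001] rows 2.0
```

Request:
drive_tool --series '[[1,[0,-6,19],[0,0,0]],[1,[0,-12,38],[0,0,0]],[1,[-1,-18,57],[0,0,0]],[1,[-1,-24,77],[0,0,0]],[1,[-1,-24,77],[0,0,0]]]'

```text
time_s: 10.45
ee_pos: [492.8, 269.5, 67.6]
ee_rot: [160.5, 0.2, 78.7]
force: [-1.1, -0.3, -0.7]
gripper_width: 0.6
```

```bash
python3 -c "
from h import *
plan(-77.5,177,50.5,20)"
```

```text
t 10.45 board pos [-103.   174.7   67.6] q [ 36.  20. 115. -26.  35. -23.] F [-1.1 -0.3 -0.7]
shift [ 2.4 18.3 24.6] rot [-0.008  0.004  0.   ] rows 0.8
```

Request:
drive_tool --series '[[1,[1,0,12],[0,0,0]],[1,[1,0,24],[0,0,0]],[1,[1,6,25],[0,0,0]],[1,[1,12,25],[0,0,0]],[1,[1,17,25],[0,0,0]]]'

```text
time_s: 10.95
ee_pos: [520.0, 267.2, 53.1]
ee_rot: [160.2, -0.1, 78.7]
force: [-1.2, 1.0, 1.1]
gripper_width: 0.6
```

```bash
python3 -c "
from h import *
plan(-77.5,177,50.5,20)
overlay('side','pics/s4.png',(245,100,420,245),4)"
```

```text
t 10.95 board pos [-75.9 177.7  53.1] q [ 34.  23. 113. -26.  33. -24.] F [-1.2  1.   1.1]
shift [-0.7 -2.4  1.9] rot [-0.003 -0.001 -0.002] rows 0.1
```

View pics/s4.png

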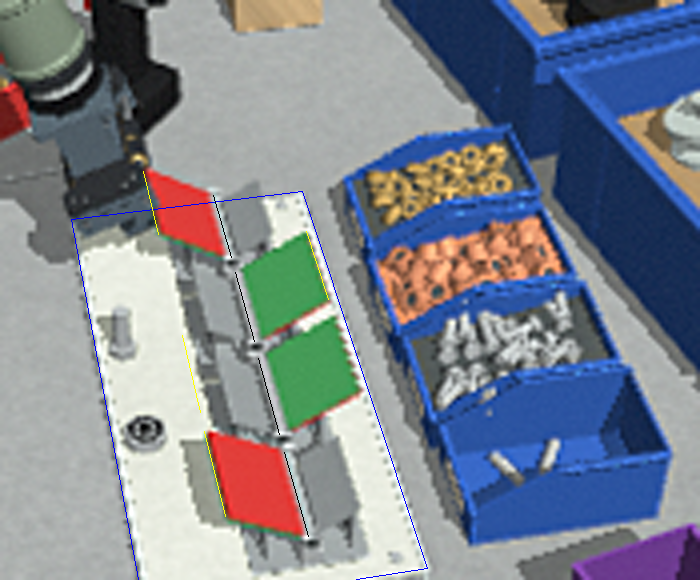

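Tag 3 is fully over and the finger sits at tag 1's edge (crop about 150,200). Same push again.

Request:
drive_tool --series '[[1,[0,2,-6],[0,0,0]],[1,[0,10,-12],[0,0,0]],[1,[0,19,-17],[0,0,0]],[1,[0,29,-20],[0,0,0]],[1,[0,38,-22],[0,0,0]]]'

```text
time_s: 11.5
ee_pos: [547.9, 261.7, 87.1]
ee_rot: [160.2, -0.1, 78.7]
force: [0.4, -0.3, -0.3]
gripper_width: 0.8
```

Request:
drive_tool --series '[[1,[0,9,0],[0,0,0]],[1,[0,19,-1],[0,0,0]],[1,[0,27,1],[0,0,0]],[1,[0,35,2],[0,0,0]],[1,[0,41,6],[0,0,0]]]'

```text
time_s: 12.0
ee_pos: [587.6, 253.6, 94.4]
ee_rot: [160.2, -0.1, 78.7]
force: [-0.1, 0.2, 0.7]
gripper_width: 0.7
```

Request:
drive_tool --series '[[1,[0,7,3],[0,0,0]],[1,[0,13,8],[0,0,0]],[1,[0,20,14],[0,0,0]],[1,[0,20,14],[0,0,0]],[1,[0,20,14],[0,0,0]]]'

```text
time_s: 12.5
ee_pos: [609.6, 248.8, 87.3]
ee_rot: [160.3, 0.0, 78.7]
force: [0.8, -0.5, 0.6]
gripper_width: 0.8
```

```bash
python3 -c "
from h import *
plan(-77.5,177,50.5,20)
overlay('side','pics/s5.png',(245,100,420,245),4)"
```

```text
t 12.5 board pos [ 15.6 177.   87.3] q [ 27.  25. 102. -20.  39. -37.] F [ 0.8 -0.5  0.6]
shift [  -0.2 -100.1    3.2] rot [-0.005  0.001 -0.002] rows 2.5
```

View pics/s5.png

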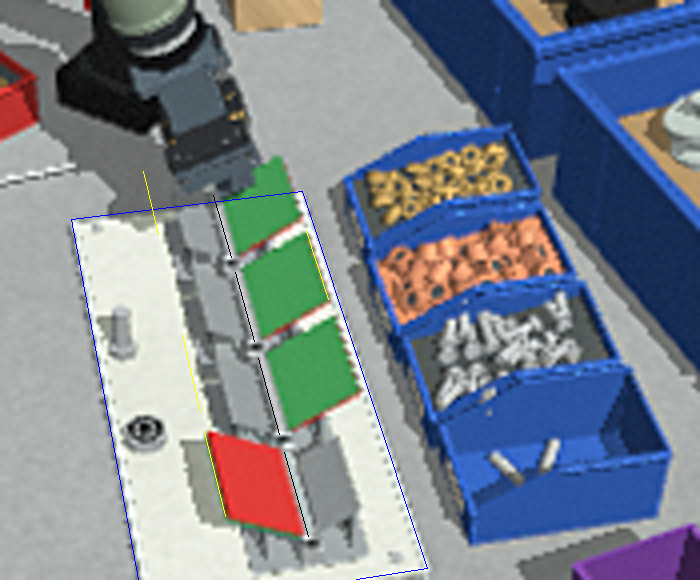

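Tag 1 is over too (crop 265,205). Retreating clear, up and back.

Request:
drive_tool --series '[[1,[0,0,-20],[0,0,0]],[1,[0,0,-45],[0,0,0]],[1,[0,0,-70],[0,0,0]],[1,[0,0,-100],[0,0,0]],[1,[0,0,-130],[0,0,0]]]'

```text
time_s: 13.05
ee_pos: [565.6, 257.6, 211.1]
ee_rot: [160.2, -0.0, 78.7]
force: [0.6, -0.3, 0.1]
gripper_width: 0.6
```

Request:
drive_tool --series '[[1,[0,-25,-10],[0,0,0]],[1,[0,-50,-20],[0,0,0]],[1,[0,-75,-30],[0,0,0]],[1,[0,-75,-30],[0,0,0]],[1,[0,-75,-30],[0,0,0]]]'

```text
time_s: 13.55
ee_pos: [487.2, 273.7, 213.5]
ee_rot: [160.2, -0.1, 78.8]
force: [-0.7, 0.1, -0.3]
gripper_width: 0.4
```

```bash
python3 -c "
from h import *
plan(-77.5,177,50.5,20)
overlay('side','pics/s6.png',(245,100,420,245),4)
f=env.grab_frame('top'); cv2.imwrite('pics/t6.png',f['image'][:,:,::-1])
a=cv2.imread('pics/top0.png').astype(int)
for n,(x0,y0,x1,y1) in dict(bins=(225,90,375,172)).items(): print(n,np.abs(a-f['image'][:,:,::-1])[y0:y1,x0:x1].max())"
```

```text
t 13.55 board pos [-109.3  177.7  213.5] q [ 37.  10. 104. -18.  54. -33.] F [-0.7  0.1 -0.3]
shift [ -0.9 -25.4 164.1] rot [-0.003 -0.001 -0.   ] rows 4.2
bins 164
```

View pics/s6.png

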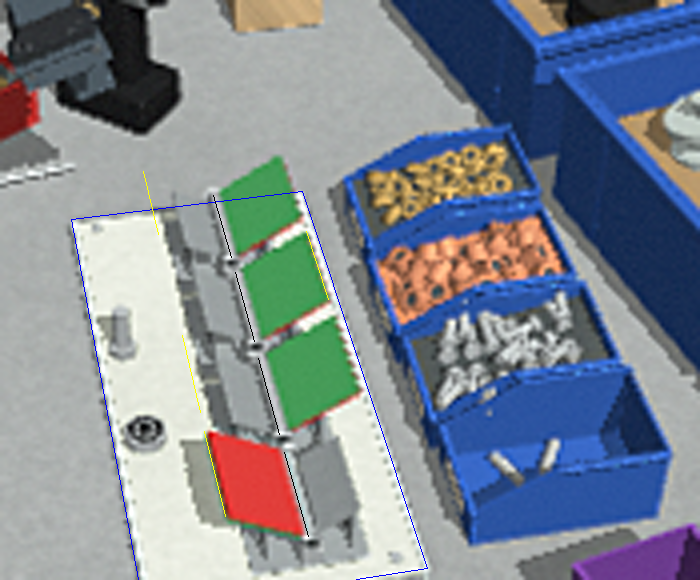

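View pics/t6.png

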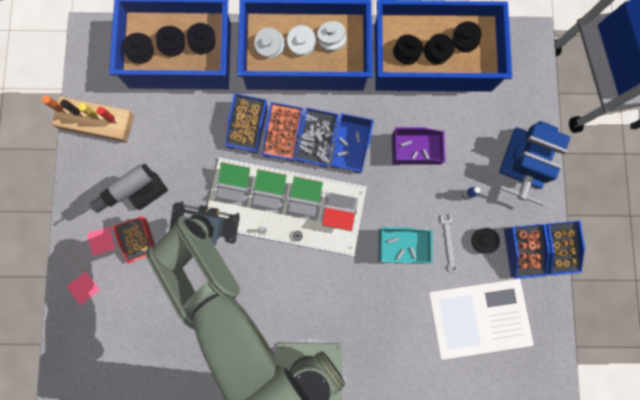

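Both views show three green tags lying flat (top px 234,175; 270,182; 306,189) and one red tag (338,218). The bins and loose parts sit where they were, and the gripper is about 200 mm up. Handing in.

```bash
python3 -c "
from h import *
a=cv2.imread('pics/top0.png').astype(int);b=cv2.imread('pics/t6.png').astype(int)
d=np.abs(a-b)[90:172,225:375].max(2); ys,xs=np.where(d>60); print(len(ys), ys.min()+90 if len(ys) else '', xs.min()+225,xs.max()+225)
print(env.job_done())"
```

```text
173 163 225 249
the job is handed in; nothing more can be done
None
```

I flipped the two tags that showed the wrong face, the ones in front of the nuts and the bolts bins, to green, and handed the job in at about 13.6 s. I left the bushes tag (already green) and the pins tag (already red) alone. Each flip used one shut fingertip tilted 20°, lifting under the overhang and pushing past upright. The measured force at the end of each move stayed around 1 N.

- **Tags:** in the last pictures three tags lie green towards the bins and the pins tag lies red towards the robot. Each looks fully over.
- **Bins:** the before/after picture difference over the bins shows change only in rows 163 and below, columns 225–249. I put that down to the flipped nuts tag reaching into the crop.
- **Bystanders and arm:** the loose tools and parts look unmoved, except that the arm hid part of the board's left front and the screwdriver's place in the last top view, so I could not compare there. The gripper was about 200 mm above the table and clear.
- **What went wrong:** on the first approach at 45° tilt, joint 6 read about 147° against its 146.56° limit, near a wrist singularity. No fault was reported. I then reduced the tilt and turned the tool half round, and everything after ran with wide margin.

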